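# Pile the die plates and hold the scriber ready to mark them

### The job

Lay the two loose black die plates, one after the other and in either order, squarely and centred on the plate that already lies on the blue setting pad, and let go of them. Then draw the scriber (the grey pen-shaped tool) out of the tool stand, slant it to about 45 degrees with its point end down, and finish while still holding it there, its point over the middle of the pile and 1 to 4 cm above it without touching. Leave the pile square, and leave the spanner, the bearing and the nut where they are.

Things in the scene. Friction and masses are not known exactly. Their poses are not given: they have to be found in the camera images.
- setting_pad: fixed blue painted pad on the work surface, 80 x 90 x 6 mm (its x, y, z); origin at the centre of its underside, z up. The base plate lies on its middle, same heading
- base_plate_centre (a point): centre of the black steel die plate that lies loose on the blue pad: 60 x 85 x 6 mm along its x, y, z (z up); about 0.3 kg
- mid_plate_centre (a point): centre (half-way up) of a loose black steel die plate lying flat on the work surface: 60 x 79 x 8 mm along its x, y, z (z up); about 0.3 kg; can be gripped across its 60 mm width (along its x)
- thick_plate_centre (a point): centre (half-way up) of the other, thicker loose black steel die plate lying flat on the work surface: 60 x 75 x 11 mm along its x, y, z (z up); about 0.3 kg; can be gripped across its 60 mm width (along its x)
- tool_stand: fixed grey tool stand, a block 44 x 110 x 55 mm (its x, y, z) with two pockets 45 mm deep from its top, 55 mm apart along its y: the scriber stands in the one on its -y side, a spanner in the one on its +y side; origin at the centre of its underside. Fixed obstacles to keep the whole arm clear of: the slitter's upright side plate to its right (at y = -0.15, top at z = 0.315) and a tape post with a roll of tape near the robot (x 0.30 to 0.42, y -0.12 to 0, top at z = 0.315)
- scriber_pocket (a point): centre of the mouth of the scriber's pocket, at the top of the stand (16.5 x 17.5 mm, 45 mm deep); axes parallel to those of the stand
- scriber_centre (a point): centre of the grey pen-shaped scriber, 14 x 141 x 15 mm along its x, y, z, about 24 g. It stands upright in its pocket with some play, point end down, and sticks out 96 mm above the stand. Its own y axis runs from the point end to the other end (up at the start), its x axis is across it and parallel to the stand's x at the start
- scriber_point (a point): the point of the scriber: the end that is down in the pocket at the start, 70 mm from its centre
- spanner: bystander: chrome combination spanner 126 mm long, standing loose in the stand's other pocket, sticking out 81 mm above the stand; origin at about half its length
- bearing: bystander: ball bearing 52 mm across, 15 mm high, loose on the work surface; origin at the centre of its underside
- nut: bystander: large hex nut 30 x 34 x 14 mm, loose on the work surface; origin at the centre of its underside
Things that resemble listed ones, but are neither listed nor needed, are in the scene too. Leave any orange look-alike of the part that bears scriber_centre alone.

How it is judged (in metres and radians):
On the way, in this order (a step that is already met when the one before it is completed fails the run):
1. one of the two loose plates lies squarely on the base plate and is let go (((horizontal distance between mid_plate_centre and base_plate_centre below 0.008 m and angle between the y axis of mid_plate_centre and the y axis of base_plate_centre, either way round below 0.12 rad and angle between mid_plate_centre's own z axis and vertical below 0.05 rad and z of mid_plate_centre in the frame of base_plate_centre between 0.005 and 0.009 m and contact force between the fingers and mid_plate below 0.1 N) or (horizontal distance between thick_plate_centre and base_plate_centre below 0.008 m and angle between the y axis of thick_plate_centre and the y axis of base_plate_centre, either way round below 0.12 rad and angle between thick_plate_centre's own z axis and vertical below 0.05 rad and z of thick_plate_centre in the frame of base_plate_centre between 0.0065 and 0.0105 m and contact force between the fingers and thick_plate below 0.1 N))), for 0.1 s.
2. both plates lie squarely on the base plate and are let go (angle between each of base_plate_centre, mid_plate_centre, thick_plate_centre's own z axis and vertical below 0.05 rad and z of base_plate_centre in the frame of setting_pad below 0.012 m and horizontal distance between base_plate_centre and setting_pad below 0.02 m and horizontal distance between each of mid_plate_centre, thick_plate_centre and base_plate_centre below 0.008 m and angle between the y axis of each of mid_plate_centre, thick_plate_centre and the y axis of base_plate_centre, either way round below 0.12 rad and ((z of mid_plate_centre in the frame of base_plate_centre between 0.005 and 0.009 m and z of thick_plate_centre in the frame of base_plate_centre between 0.0145 and 0.0185 m) or (z of thick_plate_centre in the frame of base_plate_centre between 0.0065 and 0.0105 m and z of mid_plate_centre in the frame of base_plate_centre between 0.016 and 0.02 m)) and contact force between the fingers and mid_plate below 0.1 N and contact force between the fingers and thick_plate below 0.1 N), for 0.2 s.
3. the scriber is drawn right out of its pocket, held by the gripper (contact force between the fingers and scriber above 0.5 N and contact force between scriber and tool_stand below 0.1 N and contact force between scriber and mid_plate below 0.1 N and contact force between scriber and thick_plate below 0.1 N and contact force between scriber and base_plate below 0.1 N and height (world z) of scriber_point above 0.058 m), for 0.1 s.
At the end, for the whole second after the job is handed in: Scriber held by the gripper alone, at rest, 29-63 deg from upright, point down, point within 25 mm of the pile's middle and 2-50 mm above it; both plates flat, one on the other, on the base plate, within 8 mm and 7 deg of it; base plate on the pad within 20 mm of its middle (angle between each of base_plate_centre, mid_plate_centre, thick_plate_centre's own z axis and vertical below 0.05 rad and z of base_plate_centre in the frame of setting_pad below 0.012 m and horizontal distance between base_plate_centre and setting_pad below 0.02 m and horizontal distance between each of mid_plate_centre, thick_plate_centre and base_plate_centre below 0.008 m and angle between the y axis of each of mid_plate_centre, thick_plate_centre and the y axis of base_plate_centre, either way round below 0.12 rad and ((z of mid_plate_centre in the frame of base_plate_centre between 0.005 and 0.009 m and z of thick_plate_centre in the frame of base_plate_centre between 0.0145 and 0.0185 m) or (z of thick_plate_centre in the frame of base_plate_centre between 0.0065 and 0.0105 m and z of mid_plate_centre in the frame of base_plate_centre between 0.016 and 0.02 m)) and contact force between the fingers and scriber above 0.5 N and contact force between scriber and tool_stand below 0.1 N and contact force between scriber and mid_plate below 0.1 N and contact force between scriber and thick_plate below 0.1 N and contact force between scriber and base_plate below 0.1 N and angle between scriber_centre's own y axis and vertical between 0.5 and 1.1 rad and horizontal distance between scriber_point and base_plate_centre below 0.025 m and z of scriber_point in the frame of base_plate_centre between 0.024 and 0.072 m and linear speed of scriber below 0.03 m/s); the arm keeps its last pose, push and grip.
It fails at once if the spanner, the bearing or the nut is moved more than 25 mm (distance of any of spanner, bearing, nut from where it was at the start of the episode above 0.025 m).
It fails at once if the scriber is dropped to the work surface (height (world z) of scriber_centre below 0.03 m).
It also fails if it takes over 59 s, if anything falls off the work surface, if the arm or the gripper's body presses on something with over 40 N, if the wrist force passes 120 N, or if a joint passes its speed limit or range.

### The arm

A 6-joint arm with a two-finger parallel gripper is mounted at the origin on a cart in front of the work surface, level with it; the furniture and walls round the work are solid. World frame = base frame: x ahead of the robot, y to its left, z up, the work surface at z = 0. Lengths are in mm, angles in rad, forces in N, time in s.
With the tool pointing down it reaches from about 350 to 975 mm from the base axis. Payload 7.1 kg.
Tool frame: the origin (TCP) lies at the very end of the fingers, on their centre line; the grasp point (between the pads) lies 19 mm behind it (ctrl.pinch_z is the distance from the TCP to the grasp point, in mm); z points along the fingers, y is the direction in which the jaws open and shut (so a half turn about z gives the same grasp; the last joint's range is limited). The gripper opens to 88 mm and grips with 3 to 60 N. Pads are 20 mm wide; open, the fingers measure 115 mm over their backs; the gripper's body (75 mm by 178 mm) begins 61 mm behind the grasp point.
Start: joints at [1.262, 0.423, 1.63, -0, 1.089, -0.019], TCP at [178.569, 598.931, 222.675] pointing down, gripper open.
Joint ranges: [-3, 3], [-0.9, 2.11], [0.09, 2.58], [-1.31, 4.45], [0.11, 2.69], [-2.54, 2.54]. Speed limits (rad/s): [2.39, 2.39, 3.01, 3.14, 3.14, 3.14].

### API

Orientations are given as a rotation vector (axis times angle).
In Python, from workcell import ctrl gives the robot as it stands.
- The arm moves only by the shell command python3 -m inch 'ROWS' [OPENING]. ROWS is JSON, a list of rows, each an object with "xyz": the shift along the tool's x, y, z in cm, a list of three; "spin": the turn about the tool's z in degrees. A call has 1 to 20 rows; each row is the pose to reach, as a shift and turn from the pose measured when the call began, along the tool's axes at that moment; what a row does not reach only later rows make up. A row lasts 1/10 s, in which the tool goes at most 50 mm and 8.59 degrees, less where a joint would pass 70% of its speed; a pose out of reach is approached as far as the arm can. A call with a gripper value outside its range is refused whole. OPENING is the closure, from 0 (fully open) to 1 (shut), set as the call begins (- or left out, the last holds). The fingers move at their own pace and stop on an object; the grip force is fixed at half the most. Time passes only in rows, so rows that repeat a pose let the fingers close. It gives the time, the measured TCP pose, the force and the opening at its end, in the units of the state.
- ctrl.get_obs(): the state, without advancing time (a new reading comes with each control period).
- ctrl.get_image(name): name is "scene" or "top"; returns the picture (420x560x3 uint8, red, green, blue); there is no depth.
- ctrl.camera_info(name): a dict with "camera_matrix" (3x3 intrinsics, pixels), "k1" (the pictures are not rectified: a ray, as slopes to the right and down, at radius r is drawn at 1 + k1 r^2 times it, then the intrinsics apply), "R" (3x3) and "t" (3): a world point X has camera coordinates R X + t. Camera axes: x right, y down, z forward; pixel columns grow to the right and rows downward; lengths in mm; the calibration is good to about 2 mm. A picture is of the moment at which its call begins. camera_info takes no time and is no camera call.
- ctrl.close_job(): hands the job in, once; it reports no verdict.
The state is a dict: "t": time; "qpos": joint angles; "qvel": joint speeds; "joint_torque": joint torques, N m; "ee_pos": TCP position; "orientation": TCP orientation; "ft_force": force on the tool from outside, world axes, zero at the start; "moment": the same for the moment, N m; "width": finger opening in mm.
Only numpy, scipy, OpenCV 4.12 (cv2) and the standard library are available. Lean on these libraries where they do the work, as an engineer would, in place of code of your own. Each camera call takes 0.05 s, during which the arm holds its last target. There are 200 camera calls.

## Working session

There is one attempt and no reset: what is moved stays moved. The work goes in short steps, Python scripts to look and compute and a shell command to move; the robot and the scene stay as the last step left them, time stands still between calls to the robot, and variables do not carry over. Pictures are saved under pics/ and viewed, about 8 in all and at most 12, crops included, and the job is handed in when it is done.

```bash
mkdir -p pics; ls
cat > h.py <<'E'
import numpy as np,cv2
from workcell import ctrl
def save(n,f,crop=None,s=1):
    im=ctrl.get_image(n)[:,:,::-1]
    cv2.imwrite('pics/raw_'+f,im)
    cr(im,f,crop,s)
def cr(im,f,crop=None,s=1):
    if crop: x0,y0,x1,y1=crop; im=im[y0:y1,x0:x1]
    cv2.imwrite('pics/'+f,cv2.resize(im,None,fx=s,fy=s,interpolation=cv2.INTER_CUBIC))
def w(n,uv,z):
    c=ctrl.camera_info(n);K=np.array(c['camera_matrix'],float);R=np.array(c['R']);t=np.array(c['t'])
    p=cv2.undistortPoints(np.array(uv,float).reshape(-1,1,2),K,np.array([c['k1'],0,0,0.]),None,None,None).reshape(-1,2) 
    d=np.c_[p,np.ones(len(p))]@R; o=-R.T@t
    return o+d*((z-o[2])/d[:,2])[:,None]
def px(n,X):
    c=ctrl.camera_info(n);K=np.array(c['camera_matrix'],float);R=np.array(c['R']);t=np.array(c['t'])
    return cv2.projectPoints(np.array(X,float).reshape(-1,1,3),cv2.Rodrigues(R)[0],t.astype(float),K,np.array([c['k1'],0,0,0.]))[0].reshape(-1,2)
E
python3 - <<'E'
from h import *
for n in('scene','top'):
    save(n,n+'0.png');c=ctrl.camera_info(n);R=np.array(c['R']);print(n,c,-R.T@np.array(c['t']))
print(ctrl.get_obs(),ctrl.pinch_z)
a=cv2.imread('pics/raw_scene0.png');b=cv2.imread('pics/raw_top0.png')
E
```

```text
pics
scene {'camera_matrix': array([[447.11753424,   0.        , 272.94176004],
       [  0.        , 447.11753424, 203.17569466],
       [  0.        ,   0.        ,   1.        ]]), 'k1': 0.013102011362525945, 'R': array([[-0.40293602, -0.91515435,  0.01162229],
       [-0.61642031,  0.26197515, -0.74255978],
       [ 0.67651206, -0.3063683 , -0.66967895]]), 't': array([254.44329415, 397.36576203, 548.54160372])} [-23.62631779 296.81069093 659.4573835 ]
top {'camera_matrix': array([[400.11993667,   0.        , 287.50625214],
       [  0.        , 400.11993667, 212.07851305],
       [  0.        ,   0.        ,   1.        ]]), 'k1': 0.023652129851671082, 'R': array([[-0.02462694, -0.99919876, -0.03154927],
       [-0.9810303 ,  0.03022516, -0.19148364],
       [ 0.1922838 ,  0.02623513, -0.98098861]]), 't': array([ 63.62399625, 567.59123253, 826.92239506])} [399.38728189  24.72306107 921.89318086]
{'t': 0.1, 'qpos': array([ 1.26201163e+00,  4.23758537e-01,  1.63061767e+00, -4.26225780e-06,
        1.08856985e+00, -1.90288685e-02]), 'qvel': array([ 0.00167817, -0.00161592, -0.00242142,  0.00022489,  0.00166007,
       -0.00077202]), 'joint_torque': array([ 1.04414401e-04, -5.45612955e+01, -2.74325913e+01,  6.44386327e-02,
        1.88305427e-02, -6.65581297e-05]), 'ee_pos': array([178.41593401, 598.47223838, 221.98148478]), 'orientation': array([-4.53522311e-01, -3.10846479e+00,  2.09824926e-03]), 'ft_force': array([-0.20218903,  0.00863127, -0.07168492]), 'moment': array([-0.03797921, -0.03009184,  0.0482    ]), 'width': 87.83195907806461} 18.700000000000003
```

View pics/scene0.png

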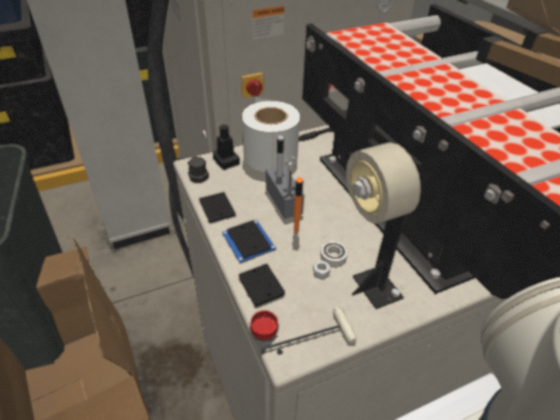

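View pics/top0.png

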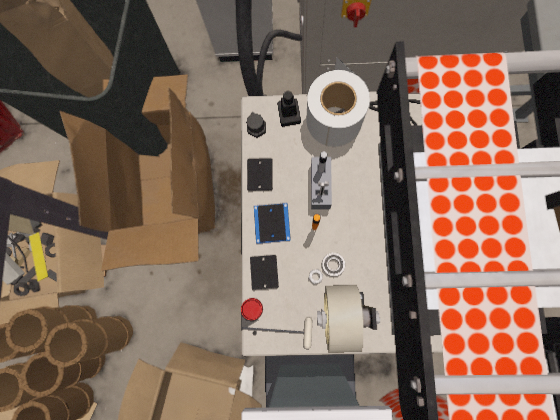

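Run:
```python
from h import *
b=cv2.imread('pics/raw_top0.png');a=cv2.imread('pics/raw_scene0.png')
cr(b,'c1.png',(235,150,345,295),4)
A=cv2.resize(a[120:280,230:350],None,fx=3.6,fy=3.6,interpolation=cv2.INTER_CUBIC)
B=cv2.resize(b[150:300,240:340],None,fx=3.84,fy=3.84,interpolation=cv2.INTER_CUBIC)
print(A.shape,B.shape)
cv2.imwrite('pics/c1.png',np.hstack([A[:576],B[:576]])[:, :800])
```

```text
(576, 432, 3) (576, 384, 3)
```

View pics/c1.png

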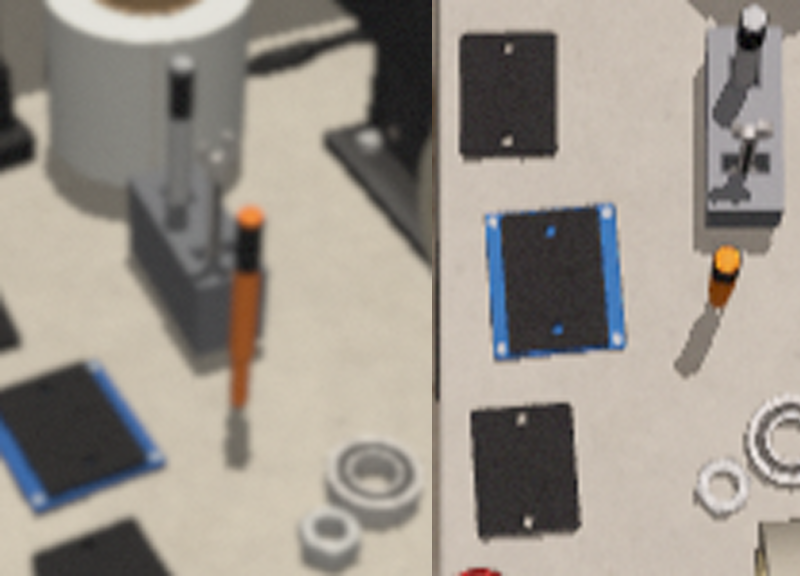

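```bash
cat >> h.py <<'E'
from scipy.optimize import least_squares
def feat(poly):
    m=cv2.moments(poly.astype(np.float32).reshape(-1,1,2));A=m['m00']
    return np.array([m['m10']/A,m['m01']/A,10*np.sin(.0)+0, *(np.array([m['mu20'],m['mu11'],m['mu02']])/A/20)]),A
def box(p,size,zb):
    x,y,a=p;sx,sy,sz=size;R=np.array([[np.cos(a),-np.sin(a)],[np.sin(a),np.cos(a)]])
    c=np.array([[i*sx/2,j*sy/2] for i in(-1,1) for j in(-1,1)])@R.T+[x,y]
    return np.vstack([np.c_[c,[zb]*4],np.c_[c,[zb+sz]*4]])
def blob(im,seed,thr=75,S=6):
    g=cv2.resize(im.max(2),None,fx=S,fy=S,interpolation=cv2.INTER_CUBIC)
    cs=cv2.findContours((g<thr).astype(np.uint8),cv2.RETR_EXTERNAL,cv2.CHAIN_APPROX_NONE)[0]
    s=(np.array(seed)+.5)*S
    k=[c for c in cs if cv2.pointPolygonTest(c,tuple(s.tolist()),False)>=0]
    return (max(k,key=cv2.contourArea).reshape(-1,2)+.5)/S-.5
def fit(n,im,seed,size,zb,thr=75):
    f,A=feat(blob(im,seed,thr)); p0=np.r_[w(n,[f[:2]],zb+size[2])[0,:2],PSI]
    def hull(p): return feat(cv2.convexHull(px(n,box(p,size,zb)).astype(np.float32)))
    r=least_squares(lambda p:hull(p)[0]-f,p0,x_scale=[10,10,.1],diff_step=1e-4)
    return np.round(np.r_[r.x[:2],np.degrees(r.x[2])],2),round(A/hull(r.x)[1],3),round(2*r.cost,4)
PSI=-1.5
E
python3 - <<'E'
import h;from h import *
ims={n:cv2.imread(f'pics/raw_{n}0.png') for n in('top','scene')}
seeds={'far':((260,180),(217,212)),'near':((264,275),(262,290)),'base':((271,223),(249,245))}
for n,k in(('top',0),('scene',1)):
  for nm in seeds:
    for sz,zb in ([((60,79,8),0),((60,75,11),0)] if nm!='base' else [((60,85,6),6)]):
      for thr in (60,90):
        b=0
        for h.PSI in(0.1,): 
          try: print(n,nm,sz,thr,*fit(n,ims[n],seeds[nm][k],sz,zb,thr))
          except Exception as e: print(n,nm,thr,'err',e)
E
```

```text
top far (60, 79, 8) 60 [673.47 114.2   92.41] 0.864 0.4344
top far (60, 79, 8) 90 [673.38 114.28  90.82] 0.925 0.1376
top far (60, 75, 11) 60 [672.92 114.    92.42] 0.891 0.224
top far (60, 75, 11) 90 [672.84 114.08  91.05] 0.954 0.0617
top near (60, 79, 8) 60 [443.3  106.66  99.34] 0.825 1.4126
top near (60, 79, 8) 90 [442.28 106.6   95.76] 0.9 0.5628
top near (60, 75, 11) 60 [443.11 106.47  93.92] 0.861 0.5731
top near (60, 75, 11) 90 [442.1  106.4   93.65] 0.939 0.1106
top base (60, 85, 6) 60 [554.99  87.26  95.03] 0.888 0.47
top base (60, 85, 6) 90 [554.71  87.16  93.79] 0.952 0.0693
scene far (60, 79, 8) 60 [675.49 113.59  79.38] 0.754 1.2177
scene far (60, 79, 8) 90 [675.59 113.61  82.7 ] 0.855 0.4352
scene far (60, 75, 11) 60 [ 673.77  114.07 -101.99] 0.758 1.2009
scene far (60, 75, 11) 90 [673.86 114.09  81.76] 0.855 0.4366
scene near (60, 79, 8) 60 [444.96 105.9   86.03] 0.811 2.225
scene near (60, 79, 8) 90 [444.89 105.93  88.64] 0.891 0.8359
scene near (60, 75, 11) 60 [443.7  106.4   85.06] 0.818 1.8424
scene near (60, 75, 11) 90 [443.63 106.41  87.78] 0.897 0.6069
scene base (60, 85, 6) 60 [556.65  86.62  86.45] 0.799 1.3911
scene base (60, 85, 6) 90 [556.27  86.63  90.07] 0.901 0.3441
```

Run:
```python
import h;from h import *
h.PSI=1.6
ims={n:cv2.imread(f'pics/raw_{n}0.png') for n in('top','scene')}
seeds={'far':((260,180),(217,212)),'near':((264,275),(262,290)),'base':((271,223),(249,245))}
for n,k in(('top',0),('scene',1)):
  for nm in seeds:
    for sz,zb in ([((60,79,8),0),((60,75,11),0)] if nm!='base' else [((60,85,6),6)]):
      for thr in (110,125):
          print(n,nm,sz,thr,*fit(n,ims[n],seeds[nm][k],sz,zb,thr))
    print(cv2.minAreaRect(blob(ims[n],seeds[nm][k],118).astype(np.float32)))
o=ctrl.get_obs();from scipy.spatial.transform import Rotation as Ro
print(Ro.from_rotvec(o['orientation']).as_matrix().round(3))
```

```text
top far (60, 79, 8) 110 [673.4  114.14  89.96] 0.955 0.0518
top far (60, 79, 8) 125 [673.37 114.06  89.61] 0.975 0.0167
top far (60, 75, 11) 110 [672.86 113.94  90.2 ] 0.986 0.0435
top far (60, 75, 11) 125 [672.83 113.86  89.88] 1.006 0.061
((259.33868408203125, 174.45704650878906), (33.08057403564453, 25.513851165771484), 89.32988739013672)
top near (60, 79, 8) 110 [442.09 106.6   95.17] 0.927 0.3528
top near (60, 79, 8) 125 [442.   106.59  94.69] 0.946 0.2412
top near (60, 75, 11) 110 [441.92 106.4   93.52] 0.967 0.0315
top near (60, 75, 11) 125 [441.82 106.4   93.37] 0.986 0.0072
((263.7786560058594, 272.22015380859375), (34.17181396484375, 26.864669799804688), 85.76361083984375)
top base (60, 85, 6) 110 [554.56  87.17  93.13] 0.984 0.0065
top base (60, 85, 6) 125 [554.44  87.15  92.92] 1.007 0.0162
((271.2635498046875, 223.1293182373047), (38.273990631103516, 26.34385108947754), 85.3836669921875)
scene far (60, 79, 8) 110 [675.6  113.62  84.59] 0.904 0.1943
scene far (60, 79, 8) 125 [494.25  82.27 531.54] 183.362 1877692.8049
scene far (60, 75, 11) 110 [673.87 114.1   83.8 ] 0.903 0.2011
scene far (60, 75, 11) 125 [500.71  79.64 539.4 ] 186.046 1878590.4733
((279.5, 209.49998474121094), (419.83331298828125, 559.8333740234375), 90.0)
scene near (60, 79, 8) 110 [444.78 105.94  89.79] 0.931 0.388
scene near (60, 79, 8) 125 [494.25  82.27 531.54] 183.362 1877692.8049
scene near (60, 75, 11) 110 [443.52 106.43  89.09] 0.937 0.2377
scene near (60, 75, 11) 125 [500.71  79.64 539.4 ] 186.046 1878590.4733
((279.5, 209.49998474121094), (419.83331298828125, 559.8333740234375), 90.0)
scene base (60, 85, 6) 110 [555.4   86.56  92.43] 0.967 0.0426
scene base (60, 85, 6) 125 [473.74  93.7  505.99] 165.149 1874859.4795
((279.5, 209.49998474121094), (419.83331298828125, 559.8333740234375), 90.0)
[[-0.958  0.286 -0.   ]
 [ 0.286  0.958 -0.001]
 [ 0.    -0.001 -1.   ]]
```

Run:
```python
from h import *
f=lambda x,y:(240+(x-432)/3.84-.4,150+y/3.84-.4)
print('stand top',w('top',[f(707,28),f(783,28),f(782,212),f(706,210)],55))
print('scr top',w('top',[f(752,18)],151),'scr at mouth',w('top',[f(738,88)],55),'sp top',w('top',[f(752,132)],136))
print('or',w('top',[f(728,260)],141),w('top',[f(716,302)],0))
g=lambda x,y:(230+x/3.6-.4,120+y/3.6-.4)
print('scene: scr top',w('scene',[g(182,66)],151),'mouth',w('scene',[g(177,218)],55),'or',w('scene',[g(250,216)],141),w('scene',[g(239,403)],0))
print('bearing',w('top',[f(790,440)],15),'nut',w('top',[f(721,487)],14))
```

```text
stand top [[694.9159762   -8.90776101  55.        ]
 [693.30825818 -53.53227264  55.        ]
 [582.7167591  -47.97758052  55.        ]
 [585.26718862  -4.40920909  55.        ]]
scr top [[666.82419916 -28.92324006 151.        ]] scr at mouth [[657.58637185 -25.6850908   55.        ]] sp top [[609.14691423 -27.37956184 136.        ]]
or [[540.12608386 -11.89227047 141.        ]] [[539.93191096 -10.2564435    0.        ]]
scene: scr top [[664.92532575 -28.78036222 151.        ]] mouth [[649.48340085 -20.86104058  55.        ]] or [[540.63151298 -10.71849691 141.        ]] [[544.16415109 -13.41711333   0.        ]]
bearing [[454.93698377 -49.7836078   15.        ]] nut [[428.89437968  -8.55902266  14.        ]]
```

```bash
cat >> h.py <<'E'
from scipy.spatial.transform import Rotation as Ro
def go(x,y,z,jaw=None):
    "shift (cm) in tool axes and spin (deg) to a world TCP; jaw = heading of tool y in deg"
    o=ctrl.get_obs();M=Ro.from_rotvec(o['orientation']).as_matrix()
    s=M.T@(np.array([x,y,z])-o['ee_pos'])/10
    h=np.degrees(np.arctan2(M[1,1],M[0,1])); sp=0 if jaw is None else -((jaw-h+180)%360-180)
    print('t',round(o['t'],2),'tcp',o['ee_pos'].round(1),'jaw',h.round(1),'tilt',M[2].round(3),'w',round(o['width'],1),'F',o['ft_force'].round(1),'| shift',s.round(2),'spin',round(sp,1))
E
python3 -c "
from h import *
go(699,114,120,90)"
```

```text
t 0.1 tcp [178.4 598.5 222. ] jaw 73.4 tilt [ 0.    -0.001 -1.   ] w 87.8 F [-0.2  0.  -0.1] | shift [-63.73 -31.54  10.24] spin -16.6
```

```bash
python3 -m inch '[{"xyz":[-63.7,-31.5,10.2],"spin":-16.6},{"xyz":[-63.7,-31.5,10.2],"spin":-16.6},{"xyz":[-63.7,-31.5,10.2],"spin":-16.6},{"xyz":[-63.7,-31.5,10.2],"spin":-16.6},{"xyz":[-63.7,-31.5,10.2],"spin":-16.6},{"xyz":[-63.7,-31.5,10.2],"spin":-16.6},{"xyz":[-63.7,-31.5,10.2],"spin":-16.6},{"xyz":[-63.7,-31.5,10.2],"spin":-16.6},{"xyz":[-63.7,-31.5,10.2],"spin":-16.6},{"xyz":[-63.7,-31.5,10.2],"spin":-16.6},{"xyz":[-63.7,-31.5,10.2],"spin":-16.6},{"xyz":[-63.7,-31.5,10.2],"spin":-16.6},{"xyz":[-63.7,-31.5,10.2],"spin":-16.6},{"xyz":[-63.7,-31.5,10.2],"spin":-16.6},{"xyz":[-63.7,-31.5,10.2],"spin":-16.6},{"xyz":[-63.7,-31.5,10.2],"spin":-16.6},{"xyz":[-63.7,-31.5,10.2],"spin":-16.6},{"xyz":[-63.7,-31.5,10.2],"spin":-16.6}]' 0; python3 -c "
from h import *
go(699,114,2,90)"
```

```text
t: 1.9
ee_pos: [697.6, 115.8, 120.4]
orientation: [0.002, -3.14, 0.002]
ft_force: [0.2, 0.5, -0.0]
width: 87.8
t 1.9 tcp [697.6 115.8 120.4] jaw 90.1 tilt [ 0.001 -0.001 -1.   ] w 87.8 F [ 0.2  0.5 -0. ] | shift [-0.16 -0.17 11.84] spin 0.1
```

```bash
python3 -m inch '[{"xyz":[-0.15,-0.15,4],"spin":0},{"xyz":[-0.15,-0.15,8],"spin":0},{"xyz":[-0.15,-0.15,8],"spin":0},{"xyz":[-0.15,-0.15,8],"spin":0}]'; python3 -c "
from h import *
save('scene','s1.png',(150,40,400,300),2.3)
go(699,114,2,90)"
```

```text
t: 2.3
ee_pos: [698.1, 115.4, 40.7]
orientation: [0.004, -3.139, 0.002]
ft_force: [0.1, 0.9, -0.0]
width: 87.9
t 2.35 tcp [699.5 115.4  42.2] jaw 90.1 tilt [-0.    -0.001 -1.   ] w 87.7 F [ 0.2 -0.4  0.5] | shift [ 0.05 -0.13  4.02] spin 0.1
```

View pics/s1.png

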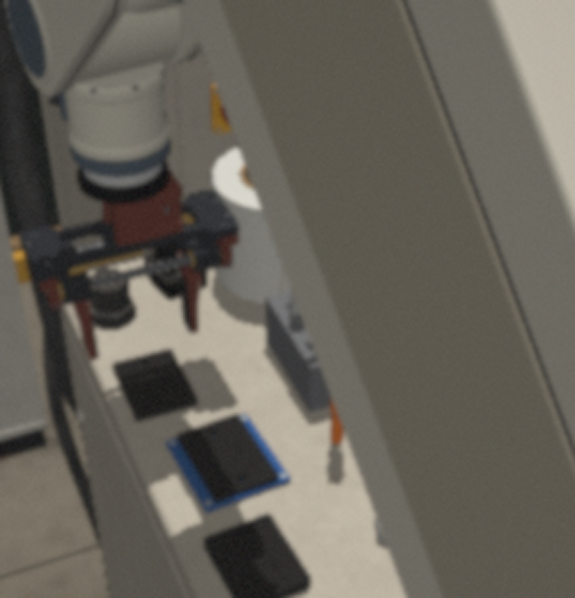

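The view shows the gripper's 178 mm body lying along the jaws. The fingers straddle the far end of the far plate (crop px 155,380).

```bash
python3 -m inch '[{"xyz":[0.05,-0.13,2],"spin":0},{"xyz":[0.05,-0.13,3.5],"spin":0},{"xyz":[0.05,-0.13,3.95],"spin":0},{"xyz":[0.05,-0.13,3.95],"spin":0},{"xyz":[0.05,-0.13,3.95],"spin":0}]'; python3 -m inch '[{"xyz":[0,0,0]},{"xyz":[0,0,0]},{"xyz":[0,0,0]},{"xyz":[0,0,0]},{"xyz":[0,0,0]},{"xyz":[0,0,0]},{"xyz":[0,0,0]},{"xyz":[0,0,0]}]' 1;python3 -c "
from h import *
go(580.6,87.7,100,93)"
```

```text
t: 2.85
ee_pos: [699.1, 113.9, 2.6]
orientation: [-0.004, 3.142, -0.001]
ft_force: [-0.8, 0.2, 0.3]
width: 87.8
t 2.85 tcp [699.1 113.9   2.6] jaw 90.1 tilt [-0.    -0.001 -1.   ] w 87.8 F [-0.8  0.2  0.3] | shift [11.85 -2.6  -9.74] spin -2.9$[0]: bad value
```

```bash
python3 -m inch '[{"xyz":[0,0,0],"spin":0},{"xyz":[0,0,0],"spin":0},{"xyz":[0,0,0],"spin":0},{"xyz":[0,0,0],"spin":0},{"xyz":[0,0,0],"spin":0},{"xyz":[0,0,0],"spin":0},{"xyz":[0,0,0],"spin":0},{"xyz":[0,0,0],"spin":0}]' 1;python3 -c "
from h import *
go(699,114,60,90)"
```

```text
t: 3.65
ee_pos: [699.2, 113.9, 2.9]
orientation: [-0.004, 3.141, -0.001]
ft_force: [-0.4, -0.2, 3.3]
width: 59.7
t 3.65 tcp [699.2 113.9   2.9] jaw 90.1 tilt [-0.    -0.001 -1.   ] w 59.7 F [-0.4 -0.2  3.3] | shift [ 0.02  0.   -5.71] spin 0.1
```

```bash
python3 -m inch '[{"xyz":[0,0,-1],"spin":0},{"xyz":[0,0,-2],"spin":0},{"xyz":[0,0,-4],"spin":0},{"xyz":[0,0,-6],"spin":0},{"xyz":[0,0,-6],"spin":0}]'; python3 -m inch '[{"xyz":[3,-0.6,0],"spin":-1},{"xyz":[6,-1.2,0],"spin":-2},{"xyz":[9,-2,0],"spin":-2.9},{"xyz":[11,-2.4,0],"spin":-2.9},{"xyz":[11.9,-2.45,0],"spin":-2.9},{"xyz":[11.9,-2.45,0],"spin":-2.9},{"xyz":[11.9,-2.45,0],"spin":-2.9}]';python3 -c "
from h import *
save('top','t1.png',(230,130,350,290),3.7)
save('scene','s2.png')
go(580.3,89.3,15,93)"
```

```text
t: 4.15
ee_pos: [701.8, 114.4, 67.4]
orientation: [-0.004, 3.135, 0.0]
ft_force: [0.5, 0.4, -4.4]
width: 59.3
t: 4.85
ee_pos: [584.4, 89.9, 67.0]
orientation: [-0.083, 3.132, 0.0]
ft_force: [0.7, 0.3, -2.8]
width: 59.7
t 4.95 tcp [584.4  89.9  66.8] jaw 93.0 tilt [-0.009 -0.    -1.   ] w 59.7 F [ 0.1  0.6 -2.4] | shift [ 0.46 -0.04  5.17] spin 0.0
```

View pics/s2.png

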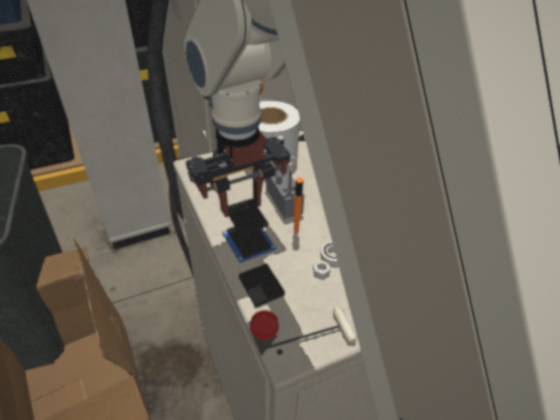

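The plate hangs level between the fingers just over the pad (scene px 248,215), with the orange look-alike clear at 298,205. I'm lowering it now.

```bash
python3 -m inch '[{"xyz":[0.46,-0.04,1.5],"spin":0},{"xyz":[0.46,-0.04,3],"spin":0},{"xyz":[0.46,-0.04,4],"spin":0},{"xyz":[0.46,-0.04,4.4],"spin":0},{"xyz":[0.46,-0.04,4.4],"spin":0},{"xyz":[0.46,-0.04,4.4],"spin":0}]'; python3 -c "
from h import *
go(580.3,89.3,15.0,93)"
```

```text
t: 5.55
ee_pos: [580.5, 89.3, 22.8]
orientation: [-0.083, 3.132, 0.0]
ft_force: [0.7, 0.1, -3.1]
width: 59.4
t 5.55 tcp [580.5  89.3  22.8] jaw 93.0 tilt [-0.009 -0.    -1.   ] w 59.4 F [ 0.7  0.1 -3.1] | shift [ 0.03 -0.    0.78] spin 0.0
```

```bash
python3 -m inch '[{"xyz":[0,0,0.3],"spin":0},{"xyz":[0,0,0.5],"spin":0},{"xyz":[0,0,0.7],"spin":0},{"xyz":[0,0,0.78],"spin":0},{"xyz":[0,0,0.78],"spin":0},{"xyz":[0,0,0.78],"spin":0}]'; python3 -c "
from h import *
go(580.3,89.3,15.0,93)"
```

```text
t: 6.15
ee_pos: [580.8, 89.3, 15.2]
orientation: [-0.083, 3.131, 0.0]
ft_force: [0.5, 0.6, -1.2]
width: 59.5
t 6.15 tcp [580.8  89.3  15.2] jaw 93.0 tilt [-0.009 -0.    -1.   ] w 59.5 F [ 0.5  0.6 -1.2] | shift [ 0.05 -0.    0.02] spin 0.0
```

```bash
python3 -m inch '[{"xyz":[0,0,0.05],"spin":0},{"xyz":[0,0,0.05],"spin":0},{"xyz":[0,0,0.05],"spin":0},{"xyz":[0,0,0.05],"spin":0},{"xyz":[0,0,0.05],"spin":0},{"xyz":[0,0,0.05],"spin":0}]' 0; python3 -m inch '[{"xyz":[0,0,-2],"spin":0},{"xyz":[0,0,-6],"spin":0},{"xyz":[0,0,-10],"spin":0},{"xyz":[0,0,-10],"spin":0}]';python3 -c "
from h import *
go(467.7,108,80,93.5)"
```

```text
t: 6.75
ee_pos: [580.8, 89.3, 14.7]
orientation: [-0.083, 3.131, 0.0]
ft_force: [0.5, 0.0, -1.0]
width: 87.8
t: 7.15
ee_pos: [583.4, 89.8, 119.8]
orientation: [-0.083, 3.122, 0.002]
ft_force: [0.4, -0.2, -0.3]
width: 87.9
t 7.15 tcp [583.4  89.8 119.8] jaw 93.0 tilt [-0.018  0.001 -1.   ] w 87.9 F [ 0.4 -0.2 -0.3] | shift [11.52  2.43  3.78] spin -0.5
```

```bash
python3 -m inch '[{"xyz":[4,0.8,0],"spin":-0.5},{"xyz":[8,1.8,1],"spin":-0.5},{"xyz":[11,2.4,3.5],"spin":-0.5},{"xyz":[11.6,2.43,3.8],"spin":-0.5},{"xyz":[11.6,2.43,3.8],"spin":-0.5},{"xyz":[11.6,2.43,3.8],"spin":-0.5},{"xyz":[11.6,2.43,3.8],"spin":-0.5}]';python3 -c "
from h import *
save('top','t2.png');save('scene','s3.png',(180,170,330,310),4)
go(466.9,107.9,2.5,93.5)"
```

```text
t: 7.85
ee_pos: [469.3, 108.1, 80.5]
orientation: [-0.096, 3.119, 0.002]
ft_force: [0.1, 0.3, 0.2]
width: 87.7
t 7.95 tcp [468.6 108.   80.4] jaw 93.5 tilt [-0.02   0.001 -1.   ] w 88.0 F [ 0.3  0.3 -0.5] | shift [ 0.32 -0.    7.78] spin 0.0
```

View pics/s3.png

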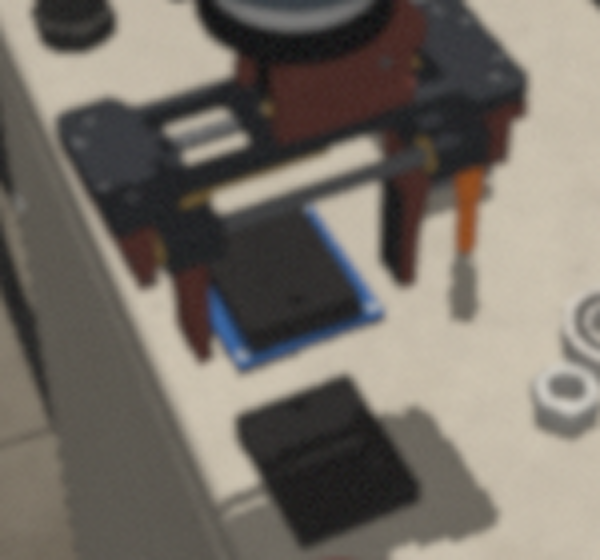

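The mid plate lies square on the base plate (crop px 290,280). The gripper is over the near plate, so I'm going down on it.

```bash
python3 -m inch '[{"xyz":[0.3,0,3],"spin":0},{"xyz":[0.3,0,5.5],"spin":0},{"xyz":[0.3,0,7],"spin":0},{"xyz":[0.3,0,7.7],"spin":0},{"xyz":[0.3,0,7.7],"spin":0},{"xyz":[0.3,0,7.7],"spin":0}]'; python3 -m inch '[{"xyz":[0,0,0],"spin":0},{"xyz":[0,0,0],"spin":0},{"xyz":[0,0,0],"spin":0},{"xyz":[0,0,0],"spin":0},{"xyz":[0,0,0],"spin":0},{"xyz":[0,0,0],"spin":0},{"xyz":[0,0,0],"spin":0}]' 1;python3 -c "
from h import *
go(579.5,89,70,93)"
```

```text
t: 8.55
ee_pos: [467.8, 108.0, 3.8]
orientation: [-0.096, 3.119, 0.002]
ft_force: [-0.9, 0.0, -0.7]
width: 87.7
t: 9.25
ee_pos: [468.0, 108.0, 4.1]
orientation: [-0.096, 3.119, 0.002]
ft_force: [-0.6, 0.1, 6.6]
width: 59.5
t 9.25 tcp [468.  108.    4.1] jaw 93.5 tilt [-0.021  0.001 -1.   ] w 59.5 F [-0.6  0.1  6.6] | shift [-11.15  -2.58  -6.35] spin 0.5
```

```bash
python3 -m inch '[{"xyz":[0,0,-1],"spin":0},{"xyz":[0,0,-2],"spin":0},{"xyz":[0,0,-4],"spin":0},{"xyz":[0,0,-6],"spin":0},{"xyz":[0,0,-7],"spin":0},{"xyz":[0,0,-7],"spin":0},{"xyz":[0,0,-7],"spin":0}]'; python3 -m inch '[{"xyz":[-3,-0.7,0],"spin":0.5},{"xyz":[-6,-1.4,0],"spin":0.5},{"xyz":[-9,-2.2,0],"spin":0.5},{"xyz":[-10.5,-2.5,0],"spin":0.5},{"xyz":[-11.1,-2.53,0],"spin":0.5},{"xyz":[-11.1,-2.53,0],"spin":0.5},{"xyz":[-11.1,-2.53,0],"spin":0.5},{"xyz":[-11.1,-2.53,0],"spin":0.5}]';python3 -c "
from h import *
go(580.6,89.5,33,93)"
```

```text
t: 9.95
ee_pos: [466.4, 107.9, 74.1]
orientation: [-0.096, 3.119, 0.002]
ft_force: [-0.9, 0.7, -3.8]
width: 59.6
t: 10.75
ee_pos: [577.3, 89.6, 76.0]
orientation: [-0.083, 3.121, 0.002]
ft_force: [0.6, 0.2, -3.2]
width: 59.6
t 10.75 tcp [577.3  89.6  76. ] jaw 93.0 tilt [-0.02   0.001 -1.   ] w 59.6 F [ 0.6  0.2 -3.2] | shift [-0.25 -0.03  4.31] spin 0.0
```

```bash
python3 -m inch '[{"xyz":[-0.25,0,1.5],"spin":0},{"xyz":[-0.25,0,3],"spin":0},{"xyz":[-0.25,0,4],"spin":0},{"xyz":[-0.25,0,4.3],"spin":0},{"xyz":[-0.25,0,4.3],"spin":0},{"xyz":[-0.25,0,4.3],"spin":0},{"xyz":[-0.25,0,4.3],"spin":0}]';python3 -c "
from h import *
go(580.6,89.5,25,93)"
```

```text
t: 11.45
ee_pos: [581.0, 89.8, 33.5]
orientation: [-0.083, 3.12, 0.003]
ft_force: [0.1, -0.0, -2.2]
width: 59.4
t 11.45 tcp [581.   89.8  33.5] jaw 93.0 tilt [-0.021  0.001 -1.   ] w 59.4 F [ 0.1 -0.  -2.2] | shift [ 0.06 -0.03  0.85] spin 0.0
```

```bash
python3 -m inch '[{"xyz":[0.05,-0.03,0.3],"spin":0},{"xyz":[0.05,-0.03,0.6],"spin":0},{"xyz":[0.05,-0.03,0.8],"spin":0},{"xyz":[0.05,-0.03,0.85],"spin":0},{"xyz":[0.05,-0.03,0.85],"spin":0}]';python3 -m inch '[{"xyz":[0,0,0.03],"spin":0},{"xyz":[0,0,0.06],"spin":0},{"xyz":[0,0,0.06],"spin":0},{"xyz":[0,0,0.06],"spin":0}]'; python3 -c "
from h import *
go(580.6,89.5,25,93)"
```

```text
t: 11.95
ee_pos: [580.6, 89.5, 24.9]
orientation: [-0.083, 3.12, 0.003]
ft_force: [-0.3, -0.2, -3.8]
width: 59.6
t: 12.35
ee_pos: [580.7, 89.5, 24.3]
orientation: [-0.083, 3.12, 0.003]
ft_force: [-0.3, 0.5, -3.5]
width: 59.2
t 12.35 tcp [580.7  89.5  24.3] jaw 93.0 tilt [-0.021  0.001 -1.   ] w 59.2 F [-0.3  0.5 -3.5] | shift [ 0.01  0.   -0.07] spin 0.0
```

```bash
python3 -m inch '[{"xyz":[0,0,0.05],"spin":0},{"xyz":[0,0,0.08],"spin":0},{"xyz":[0,0,0.08],"spin":0},{"xyz":[0,0,0.08],"spin":0}]'; python3 -m inch '[{"xyz":[0,0,0],"spin":0},{"xyz":[0,0,0],"spin":0},{"xyz":[0,0,0],"spin":0},{"xyz":[0,0,0],"spin":0},{"xyz":[0,0,0],"spin":0},{"xyz":[0,0,0],"spin":0}]' 0;  python3 -m inch '[{"xyz":[0,0,-2],"spin":0},{"xyz":[0,0,-6],"spin":0},{"xyz":[0,0,-11],"spin":0},{"xyz":[0,0,-15],"spin":0},{"xyz":[-3,0,-17],"spin":0},{"xyz":[-7,6,-17],"spin":0},{"xyz":[-8.5,11,-17],"spin":0},{"xyz":[-8.5,11.8,-17],"spin":0},{"xyz":[-8.5,11.8,-17],"spin":0},{"xyz":[-8.5,11.8,-17],"spin":0}]';python3 -c "
from h import *
save('top','t3.png');save('scene','s4.png')
A=cv2.imread('pics/s4.png')[110:290,180:340];B=cv2.imread('pics/t3.png')[110:290,230:370]
cv2.imwrite('pics/c4.png',cv2.resize(np.hstack([A,B]),None,fx=2.66,fy=2.66,interpolation=cv2.INTER_CUBIC))
go(666,-29,200,88)"
```

```text
t: 12.75
ee_pos: [580.7, 89.5, 24.1]
orientation: [-0.083, 3.12, 0.003]
ft_force: [-2.8, 0.6, 4.6]
width: 59.6
t: 13.35
ee_pos: [580.8, 89.5, 24.1]
orientation: [-0.083, 3.12, 0.003]
ft_force: [-0.4, 0.7, -1.0]
width: 88.1
t: 14.35
ee_pos: [655.3, 211.8, 195.4]
orientation: [-0.085, 3.121, 0.002]
ft_force: [-0.1, 0.2, -0.6]
width: 87.9
t 14.45 tcp [655.3 210.4 195.5] jaw 93.0 tilt [-0.02   0.001 -1.   ] w 87.8 F [-0.1 -0.2  0. ] | shift [  0.17 -23.96  -0.46] spin 5.0
```

View pics/c4.png

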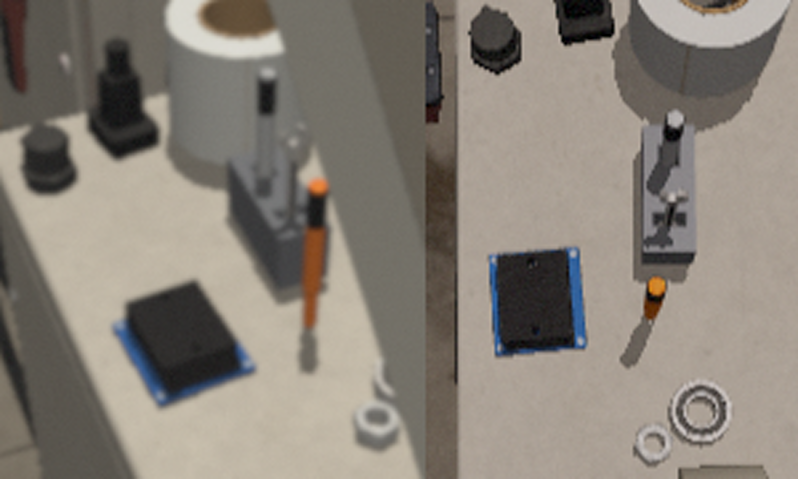

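```bash
python3 -m inch '[{"xyz":[0,-3,0],"spin":1},{"xyz":[0,-8,0],"spin":2},{"xyz":[0,-13,0],"spin":4},{"xyz":[0.2,-18,0],"spin":5},{"xyz":[0.2,-22,0],"spin":5},{"xyz":[0.2,-24,0],"spin":5},{"xyz":[0.2,-24,0],"spin":5},{"xyz":[0.2,-24,0],"spin":5},{"xyz":[0.2,-24,0],"spin":5}]';python3 -c "
from h import *
import h
h.PSI=1.62
save('top','t4.png');save('scene','s5.png')
A=cv2.imread('pics/s5.png')[60:260,180:400];B=cv2.imread('pics/t4.png')[60:260,230:370]
cv2.imwrite('pics/c5.png',cv2.resize(np.hstack([A,B]),None,fx=2.2,fy=2.2,interpolation=cv2.INTER_CUBIC))
for thr in(90,110,125):print(fit('top',cv2.imread('pics/raw_t3.png'),(270,223),(60,79,25),6,thr))
go(666,-29,100,88)"
```

```text
t: 15.35
ee_pos: [665.6, -28.8, 195.5]
orientation: [0.054, 3.122, 0.003]
ft_force: [-0.5, 0.2, -0.4]
width: 88.1
(array([552.17,  88.04,  91.31]), 1.046, np.float64(0.0788))
(array([551.95,  88.11,  91.1 ]), 1.084, np.float64(0.2881))
(array([652.04,  52.28, 480.49]), 128.944, np.float64(1073640.9206))
t 15.45 tcp [665.7 -28.3 195.5] jaw 88.1 tilt [-0.019  0.002 -1.   ] w 87.9 F [-1.2 -0.7 -0.7] | shift [ 0.15 -0.09  9.55] spin 0.1
```

View pics/c5.png

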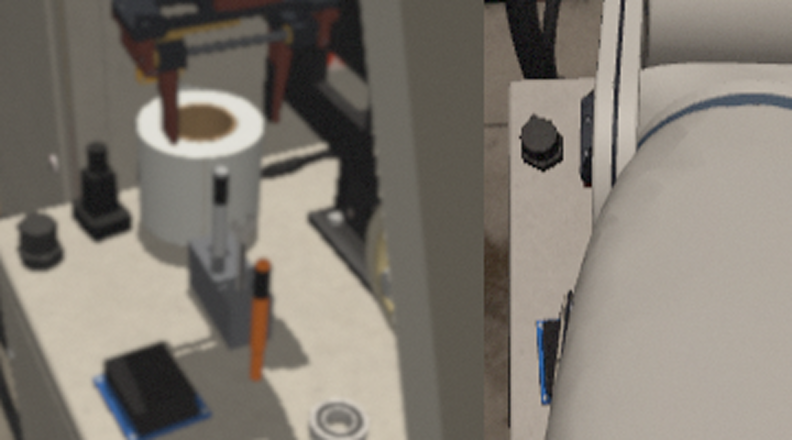

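The open fingers (crop px 170 and 280) straddle the grey scriber (220,190). The orange look-alike is at 262,300, well in front. I'm descending.

```bash
python3 -m inch '[{"xyz":[0.1,-0.09,2],"spin":0},{"xyz":[0.15,-0.09,4],"spin":0},{"xyz":[0.15,-0.09,6],"spin":0},{"xyz":[0.15,-0.09,8],"spin":0},{"xyz":[0.15,-0.09,9.5],"spin":0},{"xyz":[0.15,-0.09,9.5],"spin":0},{"xyz":[0.15,-0.09,9.5],"spin":0}]';python3 -m inch '[{"xyz":[0,0,0],"spin":0},{"xyz":[0,0,0],"spin":0},{"xyz":[0,0,0],"spin":0},{"xyz":[0,0,0],"spin":0},{"xyz":[0,0,0],"spin":0},{"xyz":[0,0,0],"spin":0},{"xyz":[0,0,0],"spin":0},{"xyz":[0,0,0],"spin":0},{"xyz":[0,0,0],"spin":0},{"xyz":[0,0,0],"spin":0}]' 1; python3 -c "
from h import *
go(666,-29,160,88)"
```

```text
t: 16.15
ee_pos: [666.2, -28.5, 100.6]
orientation: [0.051, 3.122, 0.003]
ft_force: [-0.2, 0.2, 1.3]
width: 87.5
t: 17.15
ee_pos: [666.1, -28.9, 100.5]
orientation: [0.051, 3.122, 0.002]
ft_force: [0.0, -0.7, -1.6]
width: 14.5
t 17.15 tcp [666.1 -28.9 100.5] jaw 88.1 tilt [-0.019  0.001 -1.   ] w 14.5 F [ 0.  -0.7 -1.6] | shift [-0.1   0.   -5.95] spin 0.1
```

```bash
python3 -m inch '[{"xyz":[0,0,-0.5],"spin":0},{"xyz":[0,0,-1.5],"spin":0},{"xyz":[-0.05,0,-3],"spin":0},{"xyz":[-0.1,0,-5],"spin":0},{"xyz":[-0.1,0,-7],"spin":0},{"xyz":[-0.1,0,-8],"spin":0},{"xyz":[-0.1,0,-8],"spin":0},{"xyz":[-0.1,0,-8],"spin":0}]'; python3 -c "
from h import *
print(ctrl.get_obs()['qpos'].round(2))
b=w('scene',[(264,169)],0)[0];print(b,[(z,px('scene',[b[0],b[1],z])) for z in(100,130,160)])
go(665,-66,181,-2);go(665,-66,181,178)"
```

```text
t: 17.95
ee_pos: [665.5, -29.0, 180.6]
orientation: [0.05, 3.122, 0.002]
ft_force: [0.2, 1.0, -0.5]
width: 14.4
[-0.06  0.52  1.58  0.    1.02 -1.6 ]
[ 7.63304978e+02 -3.45436374e+01  1.13686838e-13] [(100, array([[263.91940035, 133.79149539]])), (130, array([[263.89276486, 122.29216279]])), (160, array([[263.86485122, 110.31121324]]))]
t 17.95 tcp [665.5 -29.  180.6] jaw 88.1 tilt [-0.019  0.001 -1.   ] w 14.4 F [ 0.2  1.  -0.5] | shift [-0.07 -3.7  -0.04] spin 90.1
t 17.95 tcp [665.5 -29.  180.6] jaw 88.1 tilt [-0.019  0.001 -1.   ] w 14.4 F [ 0.2  1.  -0.5] | shift [-0.07 -3.7  -0.04] spin -89.9
```

```bash
python3 -m inch '[{"xyz":[0,0,0],"spin":8},{"xyz":[0,0,0],"spin":16},{"xyz":[0,0,0],"spin":24},{"xyz":[0,0,0],"spin":32},{"xyz":[0,0,0],"spin":40},{"xyz":[0,0,0],"spin":48},{"xyz":[0,0,0],"spin":56},{"xyz":[0,0,0],"spin":64},{"xyz":[0,0,0],"spin":72},{"xyz":[0,0,0],"spin":80},{"xyz":[0,0,0],"spin":87},{"xyz":[0,0,0],"spin":90},{"xyz":[-0.07,-1,0],"spin":90},{"xyz":[-0.07,-2,0],"spin":90},{"xyz":[-0.07,-3,0],"spin":90},{"xyz":[-0.07,-3.7,0],"spin":90},{"xyz":[-0.07,-3.7,0],"spin":90},{"xyz":[-0.07,-3.7,0],"spin":90},{"xyz":[-0.07,-3.7,0],"spin":90}]'; python3 -c "
from h import *
save('scene','s6.png')
A=cv2.imread('pics/s6.png')[50:250,180:400]
cv2.imwrite('pics/c6.png',cv2.resize(A,None,fx=3,fy=3,interpolation=cv2.INTER_CUBIC))
go(665,-66,134,-2)"
```

```text
t: 19.85
ee_pos: [665.0, -65.8, 180.6]
orientation: [2.248, 2.176, 0.023]
ft_force: [0.1, 0.7, 0.3]
width: 14.3
t 19.9 tcp [665.  -65.7 180.6] jaw -1.8 tilt [ 0.002  0.019 -1.   ] w 14.1 F [-0.3 -0.1 -0.7] | shift [-0.04 -0.09  4.66] spin 0.2
```

View pics/c6.png

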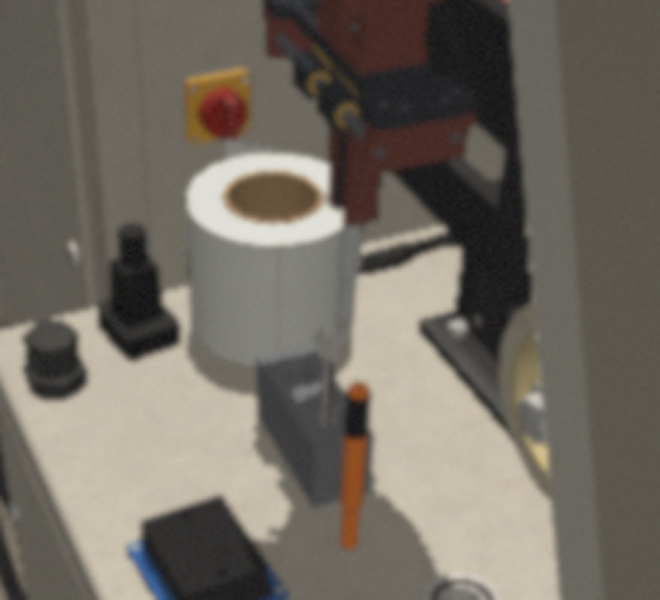

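The fingers hold the grey scriber vertically beyond the stand (crop px 345,265), and its pocket is empty. Next I lower its point just below the stand's far top edge and swing the gripper over the stand, so it pivots in the pads.

```bash
python3 -m inch '[{"xyz":[0,0,1],"spin":0},{"xyz":[0,0,2],"spin":0},{"xyz":[0,0,3],"spin":0},{"xyz":[0,0,4],"spin":0},{"xyz":[-0.04,0,4.7],"spin":0},{"xyz":[-0.04,0,4.7],"spin":0},{"xyz":[-0.04,0,4.7],"spin":0}]';python3 -m inch '[{"xyz":[0.6,0,0],"spin":0},{"xyz":[1.2,0,0],"spin":0},{"xyz":[1.8,0,0],"spin":0},{"xyz":[2.34,0,0.1],"spin":0},{"xyz":[2.34,0,0.1],"spin":0}]'; python3 -c "
from h import *
go(665,-66,134,-2)"
```

```text
t: 20.6
ee_pos: [665.9, -66.1, 133.4]
orientation: [2.248, 2.177, 0.023]
ft_force: [0.9, -0.3, -1.2]
width: 14.3
t: 21.1
ee_pos: [667.2, -42.5, 133.3]
orientation: [2.245, 2.177, 0.023]
ft_force: [-0.5, -2.8, 1.4]
width: 14.2
t 21.1 tcp [667.2 -42.5 133.3] jaw -1.8 tilt [ 0.001  0.021 -1.   ] w 14.2 F [-0.5 -2.8  1.4] | shift [-2.36 -0.15 -0.07] spin 0.2
```

```bash
python3 -m inch '[{"xyz":[0.85,0,0.13],"spin":0},{"xyz":[1.68,0,0.3],"spin":0},{"xyz":[2.5,0,0.6],"spin":0},{"xyz":[3.26,0,0.92],"spin":0},{"xyz":[4,0,1.33],"spin":0},{"xyz":[4.72,0,1.77],"spin":0},{"xyz":[5.38,0,2.28],"spin":0},{"xyz":[5.7,0,2.6],"spin":0},{"xyz":[6,0,2.9],"spin":0},{"xyz":[6,0,2.9],"spin":0}]'; python3 -c "
from h import *
save('scene','s7.png')
A=cv2.imread('pics/s7.png')[90:270,200:360]
cv2.imwrite('pics/c7.png',cv2.resize(A,None,fx=3.3,fy=3.3,interpolation=cv2.INTER_CUBIC))
go(665,-66,134,-2)"
```

```text
t: 22.1
ee_pos: [669.3, 17.9, 103.7]
orientation: [2.245, 2.178, 0.022]
ft_force: [1.1, -1.7, 0.6]
width: 14.0
t 22.15 tcp [669.4  17.7 103.9] jaw -1.8 tilt [ 0.001  0.02  -1.   ] w 14.3 F [-0.6 -0.6 -0.6] | shift [-8.37 -0.13 -3.02] spin 0.2
```

View pics/c7.png

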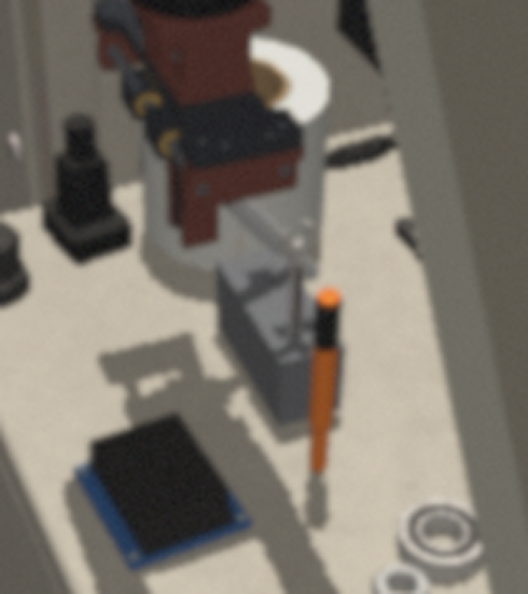

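```bash
python3 -m inch '[{"xyz":[0,0,-1],"spin":0},{"xyz":[0,0,-2.5],"spin":0},{"xyz":[0,0,-4.5],"spin":0},{"xyz":[0,0,-6.5],"spin":0},{"xyz":[0,0,-8],"spin":0},{"xyz":[3,0,-8],"spin":0},{"xyz":[6,0,-8],"spin":0},{"xyz":[9,0,-8],"spin":0},{"xyz":[12,0,-8],"spin":0},{"xyz":[14,-2,-8],"spin":0},{"xyz":[15,-5,-8],"spin":0},{"xyz":[15,-8,-8],"spin":0},{"xyz":[15,-10,-8],"spin":0},{"xyz":[15,-11,-8],"spin":0},{"xyz":[15,-11,-8],"spin":0},{"xyz":[15,-11,-8],"spin":0}]'; python3 -c "
from h import *
save('scene','s8.png');save('top','t8.png')
A=cv2.imread('pics/s8.png')[120:290,170:330];B=cv2.imread('pics/t8.png')[120:290,220:340]
cv2.imwrite('pics/c8.png',cv2.resize(np.hstack([A,B]),None,fx=2.85,fy=2.85,interpolation=cv2.INTER_CUBIC))
go(555,168,110,-2)"
```

```text
t: 23.75
ee_pos: [563.8, 171.0, 182.6]
orientation: [2.245, 2.176, 0.025]
ft_force: [-0.9, -0.7, -0.4]
width: 14.2
t 23.85 tcp [563.8 170.9 182.1] jaw -1.8 tilt [ 0.001  0.021 -1.   ] w 14.1 F [-0.9  0.1 -1.5] | shift [-0.33 -1.02  7.19] spin 0.2
```

View pics/c8.png

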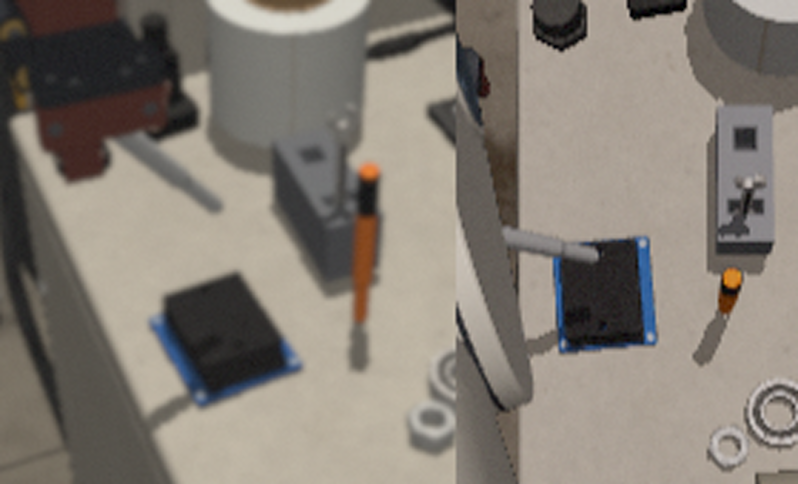

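The slanted scriber's point shows at scene px (246,193) and top px (269,210). I'm triangulating it.

```bash
python3 -c "
from h import *
a,b=(246.2,192.7),(268.8,209.9)
r=least_squares(lambda X:np.r_[px('scene',X)[0]-a,px('top',X)[0]-b],[560,90,130.]);print(r.x,r.fun)
o=ctrl.get_obs()['ee_pos']+[0,0,18.7];d=o-r.x;print(d,np.linalg.norm(d),np.degrees(np.arccos(d[2]/np.linalg.norm(d))))
print('pile top',w('top',[(220+(605-456)/2.85,120+291/2.85)],31))
"
```

```text
[561.89990139  84.91223989 124.30421552] [ 0.42373144  0.07543421 -0.42577501 -0.21930293]
[ 1.91095883 86.01454421 76.53139549] 115.14863470819442 48.345948248701546
pile top [[551.97777538  83.54909259  31.        ]]
```

```bash
python3 -m inch '[{"xyz":[0.1,-0.5,1],"spin":0},{"xyz":[0.2,-0.95,2],"spin":0},{"xyz":[0.2,-0.95,3],"spin":0},{"xyz":[0.2,-0.95,4],"spin":0},{"xyz":[0.2,-0.95,5],"spin":0},{"xyz":[0.2,-0.95,6],"spin":0},{"xyz":[0.2,-0.95,6.5],"spin":0},{"xyz":[0.2,-0.95,6.8],"spin":0},{"xyz":[0.2,-0.95,6.8],"spin":0},{"xyz":[0.2,-0.95,6.8],"spin":0},{"xyz":[0.2,-0.95,6.8],"spin":0},{"xyz":[0.2,-0.95,6.8],"spin":0}]'; python3 -c "
from h import *
save('scene','s9.png');save('top','t9.png')
A=cv2.imread('pics/s9.png')[150:290,190:320];B=cv2.imread('pics/t9.png')[150:290,230:340]
cv2.imwrite('pics/c9.png',cv2.resize(np.hstack([A,B]),None,fx=3.3,fy=3.3,interpolation=cv2.INTER_CUBIC))
go(555,168,110,-2)
print(ctrl.get_obs()['qvel'].round(4))"
```

```text
t: 25.05
ee_pos: [556.1, 173.3, 114.4]
orientation: [2.245, 2.176, 0.025]
ft_force: [0.1, 0.2, -1.1]
width: 14.0
t 25.15 tcp [556.  173.3 114.3] jaw -1.8 tilt [ 0.001  0.022 -1.   ] w 13.9 F [ 0.6 -0.2  0.2] | shift [-0.54 -0.09  0.43] spin 0.2
[ 0.0008  0.0024  0.0006 -0.0001 -0.0008 -0.0005]
```

View pics/c9.png

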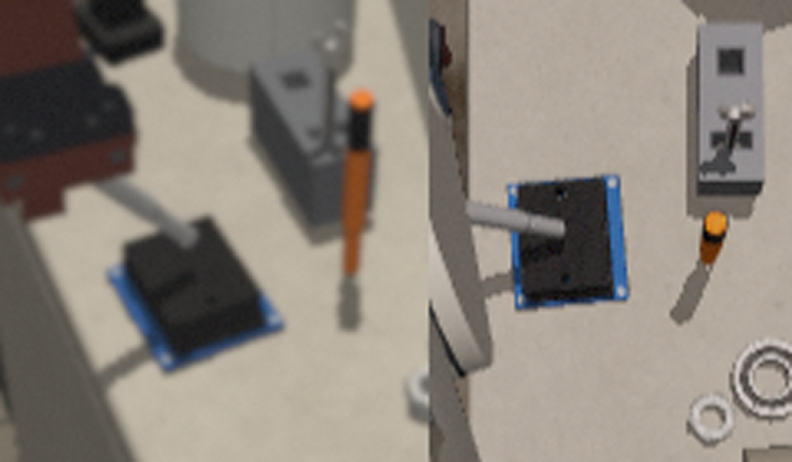

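```bash
python3 -c "
from h import *
a,b=(248.8,221.8),(270.3,219.1)
r=least_squares(lambda X:np.r_[px('scene',X)[0]-a,px('top',X)[0]-b],[560,90,60.]);print(r.x,r.fun)
f=lambda x,y:(229.7+(x-429)/3.3,149.7+y/3.3)
t=w('top',[f(562,192),f(565,279)],31);p=w('top',[f(512,190),f(613,181),f(521,300),f(622,291)],6)
print('top plate',t.mean(0),np.degrees(np.arctan2(*(t[0]-t[1])[1::-1])),'pad',p.mean(0),np.degrees(np.arctan2(*(p[0]-p[2])[1::-1])))
"
```

```text
[554.12802155  85.7421448   57.27302066] [-0.14032192 -0.02417396  0.14456433  0.075443  ]
top plate [554.68809743  87.64051623  31.        ] 1.008364909636184 pad [555.52278926  87.0288629    6.        ] 4.075932365154756
```

```bash
python3 -c "
from workcell import ctrl
print(ctrl.close_job())"
```

```text
the job is handed in; nothing more can be done
None
```

The job is handed in. Both plates lie on the base plate, and the gripper is holding the scriber slanted over the middle of the pile; the hand-in reports no verdict.

**What I did:** I laid the 8 mm plate on the base plate first, then the 11 mm plate, and let go of both. I gripped each plate towards its far end so the gripper's body would clear the orange look-alike. I then drew the grey scriber out of its pocket. The moves offer no tilt, so I levered the scriber against the stand's top edge until it pivoted in the pads, and carried it to the pile.

**Last checks:**

| Check | Measured | Wanted |
|---|---|---|
| Scriber slant | about 48° (measured just before the final lowering) | about 45° |
| Scriber point | (554, 86, 57) mm, about 2 mm from the pile's middle and 26 mm above it | over the middle, 10–40 mm above |
| Top plate from pad centre | about 1 mm | within 8 mm of the base plate |
| Finger opening on the scriber | 14 mm, arm at rest | holding, at rest |
| Time used | 25 s | under 59 s |

**Spanner, bearing, nut and orange look-alike:** they looked unmoved in the pictures; I did not measure them again.

**Disagreement:** the top plate's heading read about 3° off the pad's, from a coarse pixel reading of its two holes. An earlier outline fit of the whole pile gave about 2° off, and its centre came out about 2.5 mm from the base plate's. All of this is inside the 8 mm and 7° limits. I did not measure the middle plate on its own after placing the top one.

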